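Nudge the rack adapter plate onto its locating pins

TASK

The rack adapter plate has been left on the apron of the analyser's loading deck. With the fingertips, nudge it sideways across the apron and over the step until both of its holes drop over the two locating pins and it sits flat on the nest floor, then move clear. Push only against its edges: keep off its lifting knob, do not lift or carry it, and leave everything else where it stands.

Things in the scene. Friction and masses are not known exactly. Their poses are not given: they have to be found in the camera images.
- deck: Fixed loading deck on the table, 220 mm (its x) by 452 mm (its y), yaw up to 0.2 rad either way. Origin: on the table surface, under the middle of the seated plate. Along its +y: grey apron, y -262 to -49 mm, flat top 14 mm above the table; sharp step down; black nest floor, y -49 to +76 mm, 7 mm above the table, open at both x ends; grey back shelf, y +76 to +190 mm, 14 mm high.
- seat (a point): Point on the nest floor (7 mm above the table) where the origin of the seated plate belongs, its x and y axes along the deck's. The seated plate's rear (-y) edge is then 4 mm past the step and its top 5 mm above the apron.
- pin_near (a point): Tip of the steel locating pin on the deck's -x side (nearer the robot), at (-42, -12) mm in the deck's frame, 13.5 mm above the table. The pins are fixed, 12 mm in diameter at the root, stand 6.5 mm above the nest floor (0.5 mm below the apron) and taper to 5 mm at the tip.
- pin_far (a point): Tip of the other, equal locating pin, at (+42, -12) mm in the deck's frame.
- plate: Loose aluminium adapter plate, 120 mm (its x) by 90 mm (its y), 12 mm thick, 0.25 to 0.47 kg, with two thin white marking strips and a black knob on top. Origin: centre of its underside; z up. Starts flat on the apron, +y edge towards the nest, turned up to 0.35 rad from the deck's axes and up to 25 mm off the nest's centre line. It slides with ordinary friction.
- knob: Black lifting knob fixed in the middle of the plate's top, 22 mm across, 20 mm high, its top 32 mm above the plate's underside. Origin: its foot, on the plate's top. Not to be used in this job.
- hole_near (a point): Centre, at the underside, of the plate's through hole on its -x side, at (-42, -12) mm in the plate's frame. The hole is 14 mm in diameter: over the tapered pin it finds its way from up to about 4 mm off.
- hole_far (a point): Centre, at the underside, of the other, equal through hole, at (+42, -12) mm in the plate's frame.
- tube_rack: Bystander: loose cream rack of purple-capped tubes, 52 by 118 mm, 95 mm high, on the table beyond the deck's far (+x) side. Origin: centre of its underside.
- jar: Bystander: loose jar, 44 mm across, 50 mm high, standing on the deck's back shelf. Origin: centre of its underside.
- vial: Bystander: loose small white vial, 26 mm across, 46 mm high, standing on the deck's back shelf. Origin: centre of its underside.
- tip_box: Bystander: loose pipette tip box, 80 by 110 mm, 44 mm high, on the table past the apron's -y end. Origin: centre of its underside.
- cup: Bystander: loose white cup, 60 mm across, 50 mm high, on the table past the apron's -y end. Origin: centre of its underside.
- bottle: Bystander: loose amber bottle, 56 mm across, 120 mm high, on the table beyond the deck's far side. Origin: centre of its underside.
- label_roll: Bystander: loose paper label roll, 60 mm across, 35 mm high, on the table beyond the deck's far side. Origin: centre of its underside.
- scanner: Bystander: loose hand-held barcode scanner, about 180 mm long, 55 mm high, lying on the table past the deck's +y end. Origin: under its middle, on the table.
There are look-alikes about, which are no part of the job. What is shaped like the plate but blue or orange is not meant.

How it is judged (in metres and radians):
At the end, for the whole second after the job is handed in: Both plate holes centred on their own pins within 3 mm, the plate's underside within 1.5 mm of the nest floor and level within 0.03 rad, and the plate at rest (horizontal distance between hole_near and pin_near below 0.003 m and horizontal distance between hole_far and pin_far below 0.003 m and z of plate in the frame of deck between 0.005 and 0.0085 m and angle between plate's own z axis and vertical below 0.03 rad and linear speed of plate below 0.01 m/s); the robot touches nothing.
It fails at once if the plate's knob is gripped or pushed (over 2 N) (contact force between any of the fingers, the arm and knob above 2 N).
It fails at once if the plate is lifted (its underside rises more than 10 mm above the apron) or tipped by more than 0.35 rad (height (world z) of plate above 0.024 m or angle between plate's own z axis and vertical above 0.35 rad).
It fails at once if a bystander is moved by more than 20 mm or tipped over (distance of any of tube_rack, jar, vial, tip_box, cup, bottle, label_roll, scanner from where it was at the start of the episode above 0.02 m or angle between any of tube_rack, jar, vial, tip_box, cup, bottle, label_roll, scanner's own z axis and vertical above 0.4 rad).
It also fails if it takes over 69 s, if anything falls off the work surface, if the arm or the gripper's body presses on something with over 40 N, if the wrist force passes 120 N, or if a joint passes its speed limit or range.

ROBOT

A 6-joint arm with a two-finger parallel gripper is mounted at the origin on the work surface. World frame = base frame: x ahead of the robot, y to its left, z up, the work surface at z = 0. Lengths are in mm, angles in degrees, forces in N, time in s.
With the tool pointing down it reaches from about 300 to 850 mm from the base axis. Payload 4.2 kg.
Tool frame: the origin (TCP) lies midway between the tips of the shut fingers; the grasp point (between the pads) lies 19 mm behind it (env.grasp_offset is the distance from the TCP to the grasp point, in mm); z points along the fingers, y is the direction in which the jaws open and shut (so a half turn about z gives the same grasp; the last joint's range is limited). The gripper opens to 91 mm and grips with 3 to 60 N. Pads are 32 mm wide; open, the fingers measure 118 mm over their backs; the gripper's body (76 mm by 178 mm) begins 60 mm behind the grasp point.
Start: joints at [62.395, 18.312, 89.639, -0, 72.044, -1.146], TCP at [256.202, 514.785, 213.976] pointing down, gripper open.
Joint ranges: [-177.97, 177.97], [-48.28, 115.42], [12.27, 149.76], [-77.06, 257.06], [2.81, 150.46], [-146.56, 146.56]. Speed limits (degrees/s): [147.25, 147.25, 180, 180, 180, 180].

INTERFACE

Orientations are given as [roll, pitch, yaw] about the fixed x, y, z axes, in that order (R = Rz(yaw) Ry(pitch) Rx(roll)).
In Python, from workcell import state, grab_frame, camera_info, workorder, env gives the robot as it stands.
- The arm moves only by the shell command python3 -m creep 'ROWS' [FORCE]. ROWS is JSON, a list of rows, each an object of numbers: "dx", "dy", "dz": the shift along the tool's x, y, z in m; "yaw": the turn about the tool's z in degrees; "hand": the finger opening in m, from 0 to 0.0912. A call has 1 to 10 rows; each row is the pose to reach, as a shift and turn from the pose commanded when the call began, along the tool's axes at that moment; what a row does not reach only later rows make up. A row lasts 1/10 s, in which the tool goes at most 50 mm and 8.59 degrees, less where a joint would pass 70% of its speed; a pose out of reach is approached as far as the arm can. A call with a gripper value outside its range is refused whole. The fingers move at their own pace and stop on an object; FORCE is the grip in N (left out, the last holds). Time passes only in rows, so rows that repeat a pose let the fingers close. It gives the time, the measured TCP pose, the force and the opening at its end, in the units of the state.
- state(): the state, without advancing time (a new reading comes with each control period).
- grab_frame(name): name is "scene" or "top" or "wrist"; returns the picture (384x512x3 uint8, red, green, blue); there is no depth.
- camera_info(name): a dict with "K" (3x3 intrinsics, pixels), "dist_coeffs" ([k1, k2, p1, p2, k3] as OpenCV has them; the pictures are not rectified), "eye" and "orientation" of the camera in the world. Camera axes: x right, y up, looking along -z (the intrinsics and any distortion apply to the point x, -y, -z); pixel columns grow to the right and rows downward; lengths in mm; the calibration is good to about 2 mm. A picture is of the moment at which its call begins: read the wrist's pose just before it. camera_info takes no time and is no camera call; for the wrist camera it gives the pose at the moment of the call.
- workorder.job_done(): hands the job in, once; it reports no verdict.
The state is a dict: "time_s": time; "qpos": joint angles; "qvel": joint speeds; "effort": joint torques, N m; "ee_pos": TCP position; "ee_rot": TCP orientation; "force": force on the tool from outside, world axes, zero at the start; "torque": the same for the moment, N m; "gripper_width": finger opening in mm.
Only numpy, scipy, OpenCV 4.12 (cv2) and the standard library are available. Lean on these libraries where they do the work, as an engineer would, in place of code of your own. Each camera call takes 0.05 s, during which the arm holds its last target. There are 200 camera calls.

## Working session

There is one attempt and no reset: what is moved stays moved. The work goes in short steps, Python scripts to look and compute and a shell command to move; the robot and the scene stay as the last step left them, time stands still between calls to the robot, and variables do not carry over. Pictures are saved under pics/ and viewed, on a budget of 10 in all, crops included, one or two more only if the job needs it, and the job is handed in when it is done.

```bash
mkdir -p pics; ls
python3 - <<'E'
from workcell import state, grab_frame, camera_info
import cv2
for n in("top","scene"):
    c=camera_info(n);print(n,c)
    cv2.imwrite(f"pics/{n}0.png",grab_frame(n)[:,:,::-1])
s=state();print(s['time_s'],s['ee_pos'],s['ee_rot'])
E
```

```text
pics
top {'K': array([[443.56298877,   0.        , 256.62138973],
       [  0.        , 443.56298877, 193.94949877],
       [  0.        ,   0.        ,   1.        ]]), 'dist_coeffs': array([-0.17848081,  0.        ,  0.        ,  0.        ,  0.        ]), 'eye': array([ 476.3276168 ,  110.3558528 , 1249.12922901]), 'orientation': array([  4.41000742,  -0.63326177, -88.82954949])}
scene {'K': array([[406.62923394,   0.        , 255.34944882],
       [  0.        , 406.62923394, 195.2617823 ],
       [  0.        ,   0.        ,   1.        ]]), 'dist_coeffs': array([-0.04657893,  0.        ,  0.        ,  0.        ,  0.        ]), 'eye': array([1098.92051963,  174.11849128,  925.45755013]), 'orientation': array([ 3.19937996e+01, -5.92803668e-02,  9.76217238e+01])}
0.1 [255.98114102 514.38938915 213.22495641] [-1.79912830e+02 -1.58349148e-03  1.53542399e+02]
```

View pics/top0.png

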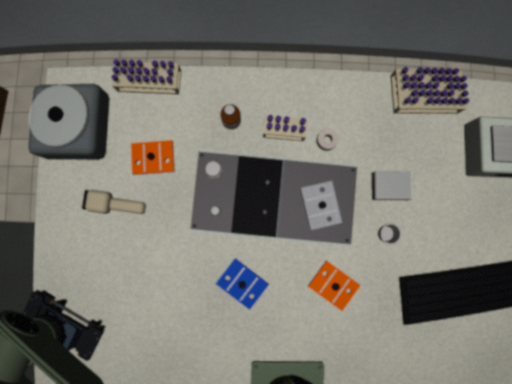

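View pics/scene0.png

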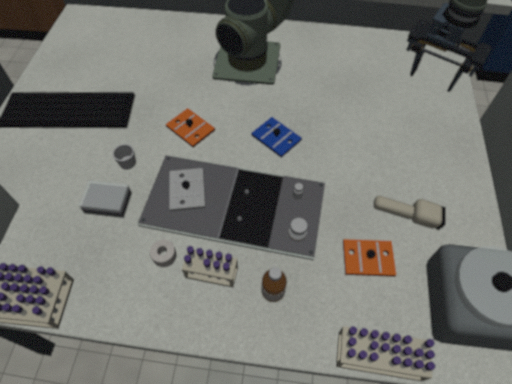

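The top view shows the real grey plate on the apron at about (322,204), with the nest to its left and the pins at about (267,182) and (265,211). The blue and orange plates are decoys on the table. The scene view agrees. Next I'll get a coarse deck and plate pose.

```bash
cat > h.py <<'E'
import numpy as np, cv2
from scipy.spatial.transform import Rotation as Rt
from workcell import state, grab_frame, camera_info
def cast(c,px,z):
    """pixels -> world points on plane z (mm)"""
    px=np.array(px,float).reshape(-1,1,2)
    n=cv2.undistortPoints(px,c['K'],c['dist_coeffs']).reshape(-1,2)
    d=np.c_[n[:,0],-n[:,1],-np.ones(len(n))]
    d=d@Rt.from_euler('xyz',c['orientation'],degrees=True).as_matrix().T
    e=np.array(c['eye']); return e+d*((np.array(z)-e[2])/d[:,2])[:,None]
E
python3 - <<'E'
from h import *
c=camera_info('top')
print(cast(c,[(200,152),(357,166),(351,243),(192,228)],14).round())
print('pins',cast(c,[(267,182),(265,211)],13.5).round())
print('plate',cast(c,[(302,186),(334,179),(342,223),(310,229)],26).round(),'strips/knob',cast(c,[(322,205)],46).round())
print('rack',cast(c,[(263,138),(303,140)],0).round(),'roll',cast(c,[(328,140)],35).round())
w=camera_info('wrist');print(w);s=state();R=Rt.from_euler('xyz',s['ee_rot'],degrees=True)
print('cam in tool',R.inv().apply(w['eye']-s['ee_pos']),(R.inv()*Rt.from_euler('xyz',w['orientation'],degrees=True)).as_matrix().round(3))
E
```

```text
[[ 687.  261.   14.]
 [ 658. -185.   14.]
 [ 440. -169.   14.]
 [ 473.  277.   14.]]
pins [[606.  70.  14.]
 [525.  74.  14.]]
plate [[ 596.  -27.   26.]
 [ 617. -117.   26.]
 [ 495. -140.   26.]
 [ 477.  -51.   26.]] strips/knob [[543. -80.  46.]]
rack [[734.  84.   0.]
 [731. -31.   0.]] roll [[726. -98.  35.]]
{'K': array([[268.96332921,   0.        , 257.29274997],
       [  0.        , 268.96332921, 194.15687048],
       [  0.        ,   0.        ,   1.        ]]), 'dist_coeffs': array([-0.04416882,  0.        ,  0.        ,  0.        ,  0.        ]), 'eye': array([181.02160132, 552.52008052, 384.31917248]), 'orientation': array([-1.71587746e+01,  5.91811141e-02,  6.35440677e+01])}
cam in tool [  84.10190292    0.47961488 -171.0928195 ] [[ 0.     0.955  0.295]
 [ 1.     0.    -0.   ]
 [-0.     0.295 -0.955]]
```

```bash
python3 -m creep '[{"dx":-0.26,"dy":-0.19,"yaw":67,"hand":0.08},{"dx":-0.26,"dy":-0.19,"yaw":67,"hand":0.08},{"dx":-0.26,"dy":-0.19,"yaw":67,"hand":0.08},{"dx":-0.26,"dy":-0.19,"yaw":67,"hand":0.08},{"dx":-0.26,"dy":-0.19,"yaw":67,"hand":0.08},{"dx":-0.26,"dy":-0.19,"yaw":67,"hand":0.08},{"dx":-0.26,"dy":-0.19,"yaw":67,"hand":0.08},{"dx":-0.26,"dy":-0.19,"yaw":67,"hand":0.08},{"dx":-0.26,"dy":-0.19,"yaw":67,"hand":0.08}]'
```

```text
validation failed for argument at $[0]...
```

```bash
python3 -m creep '[{"dx":-0.035,"dy":-0.025,"dz":0,"yaw":8,"hand":0.08}]'; python3 -m creep --help | head -20
```

```text
time_s: 0.2
ee_pos: [275.3, 479.4, 213.0]
ee_rot: [180.0, -0.1, 145.6]
force: [1.2, -0.6, 1.0]
gripper_width: 85.8invalid input: not JSON, or not a number
```

```bash
python3 -m creep '[{"dx":-0.532,"dy":-0.29,"dz":0,"yaw":59,"hand":0.08},{"dx":-0.532,"dy":-0.29,"dz":0,"yaw":59,"hand":0.08},{"dx":-0.532,"dy":-0.29,"dz":0,"yaw":59,"hand":0.08},{"dx":-0.532,"dy":-0.29,"dz":0,"yaw":59,"hand":0.08},{"dx":-0.532,"dy":-0.29,"dz":0,"yaw":59,"hand":0.08},{"dx":-0.532,"dy":-0.29,"dz":0,"yaw":59,"hand":0.08},{"dx":-0.532,"dy":-0.29,"dz":0,"yaw":59,"hand":0.08},{"dx":-0.532,"dy":-0.29,"dz":0,"yaw":59,"hand":0.08},{"dx":-0.532,"dy":-0.29,"dz":0,"yaw":59,"hand":0.08},{"dx":-0.532,"dy":-0.29,"dz":0,"yaw":59,"hand":0.08}]'
```

```text
time_s: 1.2
ee_pos: [503.3, 29.1, 213.8]
ee_rot: [-180.0, -0.0, 86.5]
force: [0.9, 0.7, 0.3]
gripper_width: 79.9
```

```bash
python3 -m creep '[{"dx":-0.086,"dy":0.052,"dz":0,"yaw":0,"hand":0.08},{"dx":-0.086,"dy":0.052,"dz":0,"yaw":0,"hand":0.08},{"dx":-0.086,"dy":0.052,"dz":0,"yaw":0,"hand":0.08},{"dx":-0.086,"dy":0.052,"dz":0,"yaw":0,"hand":0.08}]'
python3 - <<'E'
from h import *
c=camera_info('wrist');print(c['eye'],c['orientation'])
im=grab_frame('wrist')[:,:,::-1];cv2.imwrite('pics/w1.png',im)
cv2.imwrite('pics/w1b.png',cv2.resize(im,(800,600),interpolation=cv2.INTER_CUBIC))
E
```

```text
time_s: 1.6
ee_pos: [549.4, -58.6, 213.1]
ee_rot: [-179.9, -0.0, 86.4]
force: [-0.1, 0.2, -0.2]
gripper_width: 80.1
[554.90215589  25.42524146 384.25800206] [-17.06784879   0.06640402  -3.59366149]
```

View pics/w1b.png

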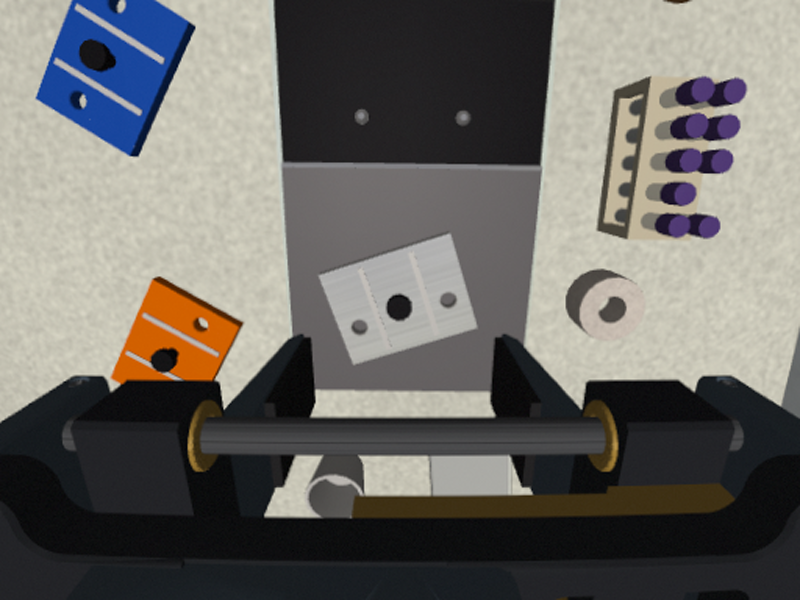

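The wrist view is clear. In the 800x600 frame the pins are at (362,117) and (463,118), the step edge is at row ~164, and the plate corners are at about (319,275), (450,234), (476,327) and (353,364).

```bash
cat >> h.py <<'E'
def plate_px(im,seed,lo=105):
    """corners of the bright plate-top blob holding seed (pixels of the 512 image)"""
    m=(im.min(2)>lo).astype(np.uint8); m=cv2.morphologyEx(m,cv2.MORPH_CLOSE,np.ones((3,3)))
    n,l=cv2.connectedComponents(m); k=l[int(seed[1]),int(seed[0])]
    ct=max(cv2.findContours((l==k).astype(np.uint8),0,cv2.CHAIN_APPROX_NONE)[0],key=cv2.contourArea)
    return ct[:,0].astype(float)
def pose_from(c,px,z):
    """plate centre, yaw(deg, long side mod 180) and size from contour"""
    w=cast(c,px,z)[:,:2].astype(np.float32); r=cv2.minAreaRect(w)
    b=cv2.boxPoints(r); e=b[1]-b[0]; f=b[2]-b[1]
    if np.hypot(*f)>np.hypot(*e): e,f=f,e
    a=np.degrees(np.arctan2(e[1],e[0])); a=(a+90)%180-90
    return np.array(r[0]),a,np.hypot(*e),np.hypot(*f)
def blob(im,uv,r,dark=False):
    u,v=map(int,uv); g=cv2.cvtColor(im,cv2.COLOR_RGB2GRAY)[v-r:v+r+1,u-r:u+r+1].astype(float)
    w=(g.max()-g if dark else g-g.min()); w=np.clip(w-.5*w.max(),0,None)
    yy,xx=np.mgrid[-r:r+1,-r:r+1]; return np.array([u+(w*xx).sum()/w.sum(),v+(w*yy).sum()/w.sum()])
E
python3 - <<'E'
from h import *
c=camera_info('wrist');im=cv2.imread('pics/w1.png')[:,:,::-1].copy()
p=[blob(im,(232,75),5),blob(im,(296,75),5)];P=cast(c,p,13.5)[:,:2];print(p,P,np.hypot(*(P[1]-P[0])))
d=P[1]-P[0];a=np.degrees(np.arctan2(d[1],d[0]));ca,sa=np.cos(np.radians(a)),np.sin(np.radians(a))
O=P.mean(0)+12*np.array([-sa,ca]);print('deck',O,a)
st=cast(c,[(183,104.5),(345,106)],14)[:,:2];D=np.array([[ca,sa],[-sa,ca]]);print('step in deck',(st-O)@D.T)
for s in (100,120,140):
    ct=plate_px(im,(235,175),s);q=pose_from(c,ct,26);print(s,q,'deck',D@(q[0]-O),q[1]-a)
h=[blob(im,(230,209),6,True),blob(im,(287,191.5),6,True)];H=cast(c,h,26)[:,:2];print('holes',(H-O)@D.T,np.hypot(*(H[1]-H[0])))
print('rack/roll base',(cast(c,[(385,148),(398,153),(365,200)],[0,0,10])[:,:2]-O)@D.T)
E
```

```text
[array([230.61373773,  73.60927743]), array([296.02057793,  74.44176883])] [[522.7934692   75.89304459]
 [606.29229835  69.85556762]] 83.71681788881257
deck [565.40829798  84.84305951] -4.135638665618949
step in deck [[-105.19344079  -50.30668091]
 [ 108.500565    -49.66294313]]
100 (array([544.46325684, -19.21908569]), np.float32(-2.9244995), np.float32(819.6081), np.float32(372.13644)) deck [ -13.38576448 -105.30169098] 1.2111391539001994
120 (array([544.49572754, -81.47101593]), np.float32(14.296799), np.float32(121.15919), np.float32(90.8193)) deck [  -8.86390292 -167.3891828 ] 18.432437371673636
140 (array([544.47930908, -81.30201721]), np.float32(14.331955), np.float32(120.0283), np.float32(90.08338)) deck [  -8.89246645 -167.2218082 ] 18.467593621673636
holes [[ -45.51339174 -192.60887585]
 [  34.87986619 -165.90664241]] 84.71177717113278
rack/roll base [[ 176.64384566 -105.62332324]
 [ 196.87090413 -112.44413425]
 [ 153.17787289 -181.16332657]]
```

```bash
python3 -m creep '[{"dx":-0.05,"dy":0.005,"dz":0,"yaw":0.4,"hand":0.08},{"dx":-0.1,"dy":0.005,"dz":0,"yaw":0.4,"hand":0.08},{"dx":-0.114,"dy":0.005,"dz":0,"yaw":0.4,"hand":0.08},{"dx":-0.114,"dy":0.005,"dz":0.05,"yaw":0.4,"hand":0.08},{"dx":-0.114,"dy":0.005,"dz":0.1,"yaw":0.4,"hand":0.08},{"dx":-0.114,"dy":0.005,"dz":0.15,"yaw":0.4,"hand":0.08},{"dx":-0.114,"dy":0.005,"dz":0.18,"yaw":0.4,"hand":0.08},{"dx":-0.114,"dy":0.005,"dz":0.18,"yaw":0.4,"hand":0.08},{"dx":-0.114,"dy":0.005,"dz":0.18,"yaw":0.4,"hand":0.08}]'
```

```text
time_s: 2.55
ee_pos: [548.3, -170.8, 34.7]
ee_rot: [180.0, -0.0, 86.2]
force: [0.2, 0.6, 0.4]
gripper_width: 80.0
```

```bash
python3 -m creep '[{"dx":0,"dy":0,"dz":0.008,"yaw":0.2,"hand":0.08},{"dx":0,"dy":0,"dz":0.016,"yaw":0.2,"hand":0.08},{"dx":0,"dy":0,"dz":0.016,"yaw":0.2,"hand":0.08}]'
python3 -m creep '[{"dx":0.004,"dy":0,"dz":0,"yaw":0,"hand":0.08},{"dx":0.008,"dy":0,"dz":0,"yaw":0,"hand":0.08},{"dx":0.012,"dy":0,"dz":0,"yaw":0,"hand":0.08},{"dx":0.016,"dy":0,"dz":0,"yaw":0,"hand":0.08},{"dx":0.020,"dy":0,"dz":0,"yaw":0,"hand":0.08},{"dx":0.024,"dy":0,"dz":0,"yaw":0,"hand":0.08},{"dx":0.028,"dy":0,"dz":0,"yaw":0,"hand":0.08},{"dx":0.032,"dy":0,"dz":0,"yaw":0,"hand":0.08},{"dx":0.036,"dy":0,"dz":0,"yaw":0,"hand":0.08},{"dx":0.04,"dy":0,"dz":0,"yaw":0,"hand":0.08}]'
```

```text
time_s: 2.85
ee_pos: [547.6, -171.8, 17.9]
ee_rot: [-180.0, -0.0, 85.9]
force: [-0.6, -0.7, -0.0]
gripper_width: 79.9
time_s: 3.85
ee_pos: [550.5, -131.7, 17.9]
ee_rot: [-180.0, -0.0, 85.9]
force: [-1.9, -3.2, 1.0]
gripper_width: 79.9
```

Run:
```python
from h import *
im=grab_frame('wrist')[:,:,::-1];cv2.imwrite('pics/w2.png',im)
```

```text
(no output)
```

View pics/w2.png

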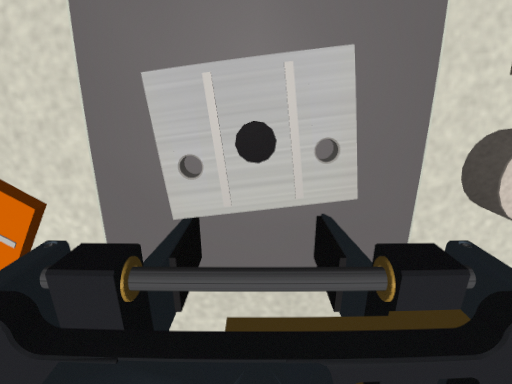

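The plate has turned most of the way, with about 5° left: its rear corner is at (175,218) on the left finger and the right finger is not yet touching. I'll push further.

```bash
python3 -m creep '[{"dx":0.004,"dy":0,"dz":0,"yaw":0,"hand":0.08},{"dx":0.008,"dy":0,"dz":0,"yaw":0,"hand":0.08},{"dx":0.012,"dy":0,"dz":0,"yaw":0,"hand":0.08},{"dx":0.016,"dy":0,"dz":0,"yaw":0,"hand":0.08},{"dx":0.020,"dy":0,"dz":0,"yaw":0,"hand":0.08},{"dx":0.024,"dy":0,"dz":0,"yaw":0,"hand":0.08},{"dx":0.024,"dy":0,"dz":0,"yaw":0,"hand":0.08}]'
cat >> h.py <<'E'
O=np.array([565.3,84.8]); A=-4.0; _a=np.radians(A); D=np.array([[np.cos(_a),np.sin(_a)],[-np.sin(_a),np.cos(_a)]])
def look(name,seed=None,th=140,z=26):
    c=camera_info('wrist');im=grab_frame('wrist');cv2.imwrite(f'pics/{name}.png',im[:,:,::-1])
    s=state();t=D@(np.array(s['ee_pos'])[:2]-O);print('tcp deck',t.round(1),s['ee_pos'][2],'yaw-deck',s['ee_rot'][2]-A)
    if seed:
        q=pose_from(c,plate_px(im,seed,th),z);print('plate deck',(D@(q[0]-O)).round(1),'yaw',q[1]-A,'size',q[2:])
    return c,im
E
python3 -c "
from h import *
look('w3',(210,210) if 0 else (185,120))"
```

```text
time_s: 4.6
ee_pos: [552.7, -107.3, 18.0]
ee_rot: [180.0, -0.0, 85.9]
force: [-0.0, 0.6, -0.9]
gripper_width: 80.2
tcp deck [   0.9 -192.7] 18.062710610136204 yaw-deck 89.93073373321643
plate deck [   5.7 -129.1] yaw -0.10105133 size (np.float32(120.45234), np.float32(89.90541))
```

The plate is now square, but sits at about x=+6 because the rear corner stayed pinned on the finger. I'll back off and rise to measure plate and pins in one frame.

```bash
python3 -m creep '[{"dx":-0.006,"dy":0,"dz":0,"yaw":0,"hand":0.08},{"dx":-0.006,"dy":0,"dz":-0.05,"yaw":0,"hand":0.08},{"dx":-0.006,"dy":0,"dz":-0.1,"yaw":0,"hand":0.08},{"dx":-0.006,"dy":0,"dz":-0.13,"yaw":0,"hand":0.08},{"dx":-0.006,"dy":0,"dz":-0.13,"yaw":0,"hand":0.08},{"dx":-0.006,"dy":0,"dz":-0.13,"yaw":0,"hand":0.08},{"dx":-0.006,"dy":0,"dz":-0.13,"yaw":0,"hand":0.08}]'
python3 - <<'E'
from h import *
c,im=look('w4')
im2=cv2.resize(im[:,:,::-1],(800,600));cv2.imwrite('pics/w4b.png',im2)
E
```

```text
time_s: 5.35
ee_pos: [550.9, -114.0, 146.5]
ee_rot: [-179.8, -0.0, 85.9]
force: [-0.5, 0.3, -0.5]
gripper_width: 80.2
tcp deck [  -0.6 -199.3] 146.2756502342441 yaw-deck 89.92829878559887
```

View pics/w4b.png

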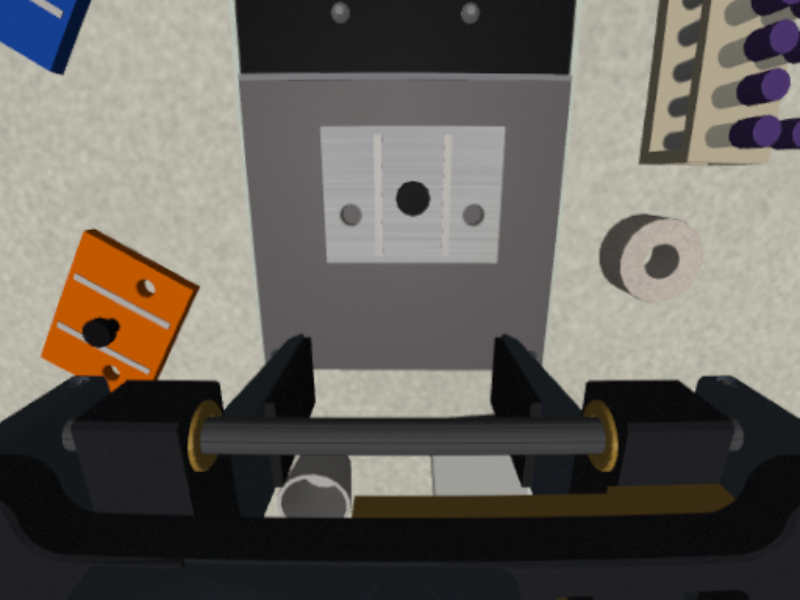

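The plate is square with the deck, and all four references show: pins at (340,12) and (470,12), holes at (351,214) and (474,214). I'll measure the offset within this frame.

```bash
cat >> h.py <<'E'
def rel(c,im,pins,seed,z=26):
    """deck frame from the pins in this frame; plate in it"""
    P=cast(c,[blob(im,p,5) for p in pins],13.5)[:,:2]; d=P[1]-P[0]; a=np.arctan2(d[1],d[0])
    Dm=np.array([[np.cos(a),np.sin(a)],[-np.sin(a),np.cos(a)]]); o=P.mean(0)+12*Dm[1]
    q=pose_from(c,plate_px(im,seed,140),z); t=np.array(state()['ee_pos'])[:2]
    print('pins',P.round(1).tolist(),'gap',np.hypot(*d),'deck',o,np.degrees(a))
    print('plate in deck',Dm@(q[0]-o),'yaw',q[1]-np.degrees(a),'size',q[2:],'tcp',Dm@(t-o))
E
python3 - <<'E'
from h import *
c=camera_info('wrist');im=cv2.imread('pics/w4.png')[:,:,::-1].copy()
rel(c,im,[(217,7),(301,7)],(215,110))
h=[blob(im,(224.6,137),6,True),blob(im,(303,137),6,True)];print('holes(old deck)',(cast(c,h,26)[:,:2]-O)@D.T)
e=cast(c,[(157,90),(356,90),(157+7,150),(350,150)],14)[:,:2];print(((e-O)@D.T).round(1))
E
```

```text
pins [[523.2, 74.6], [606.5, 68.4]] gap 83.55684478765977 deck [565.77946091  83.45379321] -4.281467027467136
plate in deck [   5.75717031 -127.67428371] yaw 0.245021409791355 size (np.float32(119.77002), np.float32(88.65014)) tcp [-1.89821250e-01 -1.98032087e+02]
holes(old deck) [[ -37.66361622 -141.65616001]
 [  48.53556324 -141.4586304 ]]
[[-107.9  -91.8]
 [ 104.5  -92.1]
 [-106.4 -155.9]
 [ 103.9 -156.1]]
```

```bash
python3 -m creep '[{"dx":0,"dy":0.006,"dz":0.05,"yaw":0.1,"hand":0.08},{"dx":0,"dy":0.006,"dz":0.1,"yaw":0.1,"hand":0.08},{"dx":0,"dy":0.006,"dz":0.12,"yaw":0.1,"hand":0.08},{"dx":0,"dy":0.006,"dz":0.129,"yaw":0.1,"hand":0.08},{"dx":0,"dy":0.006,"dz":0.129,"yaw":0.1,"hand":0.08},{"dx":0,"dy":0.006,"dz":0.129,"yaw":0.1,"hand":0.08}]'
python3 -m creep '[{"dx":0.004,"dy":0,"dz":0,"yaw":0,"hand":0.08},{"dx":0.008,"dy":0,"dz":0,"yaw":0,"hand":0.08},{"dx":0.012,"dy":-0.0003,"dz":0,"yaw":0,"hand":0.08},{"dx":0.017,"dy":-0.0006,"dz":0,"yaw":0,"hand":0.08},{"dx":0.022,"dy":-0.001,"dz":0,"yaw":0,"hand":0.08},{"dx":0.027,"dy":-0.0013,"dz":0,"yaw":0,"hand":0.08},{"dx":0.032,"dy":-0.0016,"dz":0,"yaw":0,"hand":0.08},{"dx":0.037,"dy":-0.002,"dz":0,"yaw":0,"hand":0.08},{"dx":0.042,"dy":-0.0023,"dz":0,"yaw":0,"hand":0.08},{"dx":0.047,"dy":-0.0026,"dz":0,"yaw":0,"hand":0.08}]'
python3 -c "
from h import *
look('w5',(185,120))"
```

```text
time_s: 6.0
ee_pos: [558.7, -114.7, 19.6]
ee_rot: [179.9, 0.0, 85.8]
force: [-0.1, -0.2, 0.9]
gripper_width: 79.9
time_s: 7.0
ee_pos: [559.8, -68.1, 20.2]
ee_rot: [179.8, 0.1, 85.9]
force: [0.3, -5.6, 4.1]
gripper_width: 79.9
tcp deck [   5.1 -152. ] 20.051745440050826 yaw-deck 89.88361794694103
plate deck [ -0.  -80.9] yaw 1.6164017 size (np.float32(360.88077), np.float32(158.12717))
```

View pics/w5.png

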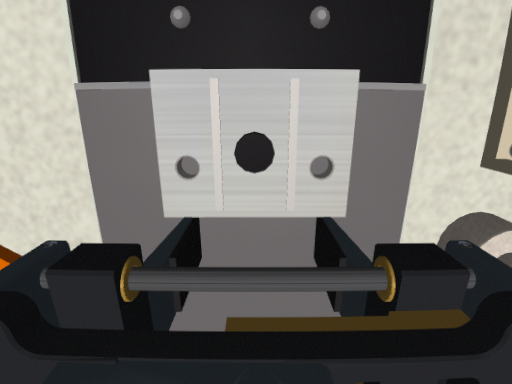

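The plate is square in front of the fingers, its front edge about 14 px past the step. Pins are at (180,16) and (320,16), holes at (188,167) and (321,167). Plate x can be measured directly against the pins here.

```bash
cat >> h.py <<'E'
def meas(im,c,pins,holes,z=26):
    P=cast(c,[blob(im,p,8) for p in pins],13.5)[:,:2]; H=cast(c,[blob(im,p,11,True) for p in holes],z)[:,:2]
    d=P[1]-P[0]; a=np.arctan2(d[1],d[0]); Dm=np.array([[np.cos(a),np.sin(a)],[-np.sin(a),np.cos(a)]]); o=P.mean(0)+12*Dm[1]
    h=(H-o)@Dm.T; g=h[1]-h[0]; print('deck',o,np.degrees(a),'gap',np.hypot(*d),'| plate centre',h.mean(0)+[0,12],'yaw',np.degrees(np.arctan2(g[1],g[0])),'gap',np.hypot(*g))
    print('tcp',Dm@(np.array(state()['ee_pos'])[:2]-o))
E
python3 - <<'E'
from h import *
c=camera_info('wrist');im=cv2.imread('pics/w5.png')[:,:,::-1].copy()
meas(im,c,[(180,16),(320,16)],[(188,167),(321,167)])
# side-edge midpoint of plate at two rows, and rear-edge row
g=im.min(2)
for v in (120,150,185,205):
    r=np.where(g[v,130:380]>140)[0]+130; e=cast(c,[(r[0],v),(r[-1]+1,v)],26)[:,:2]; print(((e-O)@D.T).round(1).tolist())
col=np.where(g[60:240,255]>140)[0]+60; e=cast(c,[(255,col[0]),(255,col[-1]+1)],26)[:,:2]; print(((e-O)@D.T).round(1).tolist())
E
```

```text
deck [565.78179543  84.34415612] -4.330749546240584 gap 83.38874386726327 | plate centre [  3.20338173 -89.09527912] yaw 0.2561270805812278 gap 85.79769811268434
tcp [   5.43460463 -151.59609455]
[[-56.4, -72.0], [63.7, -72.3]]
[[-56.5, -89.9], [63.6, -90.2]]
[[-56.3, -112.2], [63.8, -112.6]]
[[-56.5, -125.7], [63.9, -126.1]]
[[4.0, -44.3], [3.6, -134.3]]
```

```bash
python3 -m creep '[{"dx":0.007,"dy":-0.0003,"dz":0.003,"yaw":0,"hand":0.08},{"dx":0.014,"dy":-0.0006,"dz":0.003,"yaw":0,"hand":0.08},{"dx":0.021,"dy":-0.0009,"dz":0.003,"yaw":0,"hand":0.08},{"dx":0.028,"dy":-0.0012,"dz":0.003,"yaw":0,"hand":0.08},{"dx":0.035,"dy":-0.0015,"dz":0.003,"yaw":0,"hand":0.08},{"dx":0.042,"dy":-0.0018,"dz":0.003,"yaw":0,"hand":0.08},{"dx":0.048,"dy":-0.0021,"dz":0.003,"yaw":0,"hand":0.08},{"dx":0.054,"dy":-0.0024,"dz":0.003,"yaw":0,"hand":0.08},{"dx":0.06,"dy":-0.0027,"dz":0.003,"yaw":0,"hand":0.08},{"dx":0.06,"dy":-0.0027,"dz":0.003,"yaw":0,"hand":0.08}]'
python3 -c "
from h import *
look('w6')"
```

```text
time_s: 8.05
ee_pos: [560.3, -6.3, 16.0]
ee_rot: [-180.0, -0.1, 85.9]
force: [0.3, 0.2, -0.2]
gripper_width: 80.0
tcp deck [  1.1 -91.3] 15.767964881975617 yaw-deck 89.83925016710728
```

View pics/w6.png

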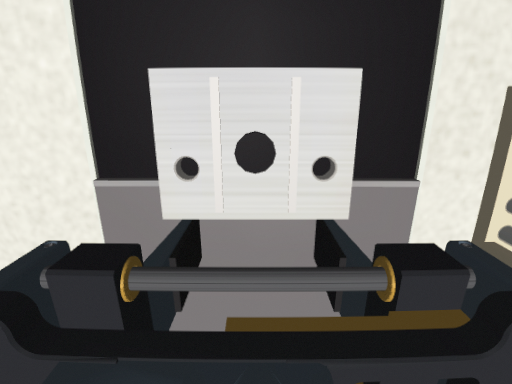

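The plate is still square, with its rear edge at row 218 and the step at row 182. I'll check lateral position from its edges, using the pin-derived deck origin.

```bash
cat >> h.py <<'E'
O2=np.array([565.75,84.1]); A2=np.radians(-4.25); D2=np.array([[np.cos(A2),np.sin(A2)],[-np.sin(A2),np.cos(A2)]])
def edges(im,c,rows,z,cols=(235,275),lo=140):
    g=im.min(2)
    for v in rows:
        r=np.where(g[v,130:385]>lo)[0]+130; e=(cast(c,[(r[0],v),(r[-1]+1,v)],z)[:,:2]-O2)@D2.T; print('row',v,e.round(1).tolist(),'mid x',e[:,0].mean().round(2))
    for u in cols:
        k=np.where(g[40:240,u]>lo)[0]+40; e=(cast(c,[(u,k[0]),(u,k[-1]+1)],z)[:,:2]-O2)@D2.T; print('col',u,e.round(1).tolist())
    print('tcp',D2@(np.array(state()['ee_pos'])[:2]-O2))
E
python3 - <<'E'
from h import *
c=camera_info('wrist');im=cv2.imread('pics/w6.png')[:,:,::-1].copy()
edges(im,c,(100,130,150,205),26)
print((cast(c,[(97,200),(418,200)],14)[:,:2]-O2)@D2.T, (cast(c,[(130,181),(390,181)],14)[:,:2]-O2)@D2.T)
E
```

```text
row 100 [[-59.9, 0.4], [59.5, 0.6]] mid x -0.2
row 130 [[-59.9, -16.4], [59.5, -16.3]] mid x -0.2
row 150 [[-60.5, -28.2], [59.5, -28.0]] mid x -0.51
row 205 [[-60.5, -63.2], [60.7, -63.0]] mid x 0.11
col 235 [[-11.5, 17.0], [-13.4, -73.3]]
col 275 [[10.6, 17.0], [12.4, -73.3]]
tcp [  0.97932758 -90.63581782]
[[-109.40685371  -63.8915997 ]
 [ 111.58247912  -63.53235441]] [[-84.29742837 -50.43137084]
 [ 89.83897965 -50.13989697]]
```

```bash
python3 -m creep '[{"dx":0.004,"dy":0,"dz":0,"yaw":0,"hand":0.08},{"dx":0.008,"dy":0,"dz":0,"yaw":0,"hand":0.08},{"dx":0.012,"dy":0,"dz":0,"yaw":0,"hand":0.08},{"dx":0.015,"dy":0,"dz":0,"yaw":0,"hand":0.08},{"dx":0.018,"dy":0,"dz":0,"yaw":0,"hand":0.08},{"dx":0.02,"dy":0,"dz":0,"yaw":0,"hand":0.08},{"dx":0.022,"dy":0,"dz":0,"yaw":0,"hand":0.08},{"dx":0.024,"dy":0,"dz":0,"yaw":0,"hand":0.08},{"dx":0.024,"dy":0,"dz":0,"yaw":0,"hand":0.08}]'
python3 - <<'E'
from h import *
c,im=look('w7');edges(im,c,(130,205),26)
E
```

```text
time_s: 9.0
ee_pos: [562.3, 17.4, 16.0]
ee_rot: [180.0, -0.1, 85.8]
force: [-0.2, 0.3, 0.3]
gripper_width: 80.0
tcp deck [  1.7 -67.7] 15.933077030717739 yaw-deck 89.81840505243665
row 130 [[-57.0, 7.4], [58.4, 7.5]] mid x 0.69
row 205 [[-56.7, -39.4], [58.1, -39.3]] mid x 0.68
col 235 [[-10.9, 43.4], [-12.9, -49.6]]
col 275 [[11.1, 43.4], [12.9, -49.5]]
tcp [  1.45932057 -66.97930289]
```

View pics/w7.png

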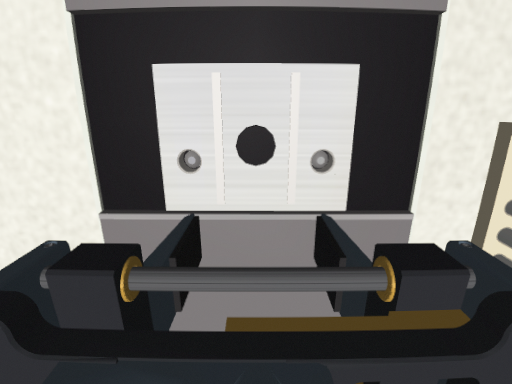

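It has dropped: pin tips show in both holes, at (190,160) and (321,160), and the plate looks narrower at the z=26 plane, so it sits lower. I'll back off, rise and verify.

```bash
python3 -m creep '[{"dx":-0.008,"dy":0,"dz":0,"yaw":0,"hand":0.08},{"dx":-0.016,"dy":0,"dz":0,"yaw":0,"hand":0.08},{"dx":-0.016,"dy":0,"dz":-0.03,"yaw":0,"hand":0.08},{"dx":-0.016,"dy":0,"dz":-0.06,"yaw":0,"hand":0.08},{"dx":-0.016,"dy":0,"dz":-0.09,"yaw":0,"hand":0.08},{"dx":-0.016,"dy":0,"dz":-0.09,"yaw":0,"hand":0.08},{"dx":-0.016,"dy":0,"dz":-0.09,"yaw":0,"hand":0.08}]'
python3 - <<'E'
from h import *
c,im=look('w8')
q=pose_from(c,plate_px(im,(215,125),140),19);print('plate',D2@(q[0]-O2),'yaw',q[1]+4.25,q[2:])
cv2.imwrite('pics/w8b.png',cv2.resize(im[60:200,140:375,::-1],(800,477),interpolation=cv2.INTER_CUBIC))
E
```

```text
time_s: 9.75
ee_pos: [561.0, -0.0, 106.3]
ee_rot: [179.9, -0.0, 85.8]
force: [-1.6, 0.5, -0.3]
gripper_width: 80.4
tcp deck [  0.8 -84.8] 105.2762502224679 yaw-deck 89.80897629818936
plate [ 3.67708606e-02 -2.04879038e+02] yaw -0.043701172 (np.float32(720.85394), np.float32(306.4554))
```

View pics/w8b.png

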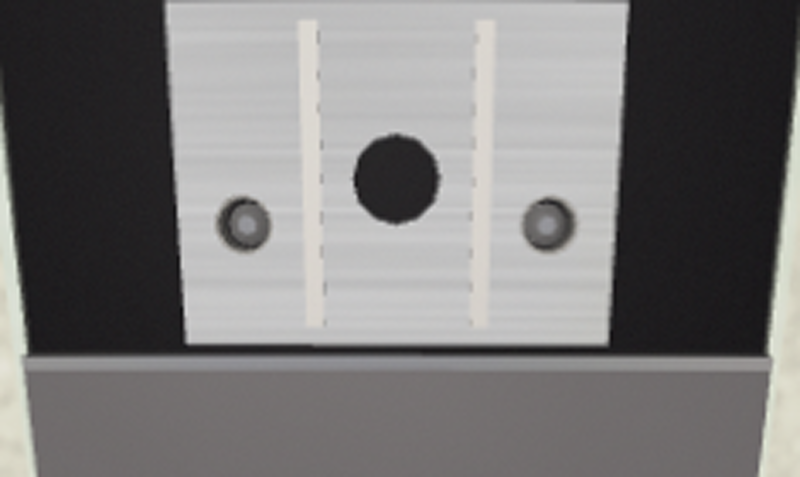

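Both pins sit within their holes, at (245,225) and (549,225) in the crop, with an even gap to the step. One numeric check for flatness and centring, then I'll hand in.

```bash
python3 - <<'E'
from h import *
c=camera_info('wrist');im=cv2.imread('pics/w8.png')[:,:,::-1].copy()
o=np.array([140,60]);s=235/800
P=cast(c,[np.array(p)*s+o for p in [(246,225),(548,225)]],13.5)[:,:2];H=cast(c,[np.array(p)*s+o for p in [(244.5,224.5),(549,225)]],19)[:,:2]
print('hole-pin mm',(H-P).round(2).tolist(),'pin gap',np.hypot(*(P[1]-P[0])),'hole gap',np.hypot(*(H[1]-H[0])))
q=cast(c,[np.array(p)*s+o for p in [(165,2),(629,2),(609,345),(186,345)]],19)[:,:2]
print('sides front,right,rear,left',np.hypot(*(np.roll(q,-1,0)-q).T).round(1))
E
python3 -c "
from workcell import workorder,state
print(state()['force'],state()['time_s']);print(workorder.job_done())"
```

```text
hole-pin mm [[0.52, 0.37], [-0.57, 0.32]] pin gap 84.48620512205267 hole gap 83.39897726783707
sides front,right,rear,left [119.8  89.6 120.3  89.7]
[ 0.20955644 -0.23993936  0.10345569] 9.8
the job is handed in; nothing more can be done
None
```

The plate is seated on both pins and the job is handed in at 9.8 s robot time; the hand-in itself gives no verdict.

I pushed only on the plate's rear edge with the two open fingertips. The first push squared it up from about 18°. A slightly oblique push then took out the 6 mm sideways offset and carried it over the step until both holes dropped over the pins. I then backed off and rose to about 105 mm, clear of everything.

**Last checks from the wrist camera:**
- **Fit:** the holes are within about 0.7 mm of the pins, from hand-picked pixels.
- **Flatness:** the top outline measures 119.8 / 120.3 by 89.6 / 89.7 mm at the seated height, against 120 by 90 mm. That means it is flat on the nest floor.
- **Contact:** the tool force is about 0.3 N, so the robot is touching nothing.

**Checks that disagreed:**
- The automatic outline measurement on the final frame failed because the plate merged with the bright background, so I measured its corners by hand instead.
- The deck position came out differently from frame to frame by 1 to 2 mm, which is within calibration and the holes' capture range.
- At one point the TCP height read about 2.5 mm above what I expected, and I corrected it before the final push.
- I did not check the bystanders separately afterwards, but the arm was planned clear of them and no unexplained contact force showed up.

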